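# Press the cover studs home in order

### The arm

A 6-joint arm with a two-finger parallel gripper is mounted at the origin on the work surface. World frame = base frame: x ahead of the robot, y to its left, z up, the work surface at z = 0. Lengths are in m, angles in rad, forces in N, time in s.
With the tool pointing down it reaches from about 0.35 to 0.875 m from the base axis. Payload 15.5 kg.
Tool frame: the origin (TCP) lies midway between the tips of the shut fingers; the grasp point (between the pads) lies ctrl.grasp_offset behind it (ctrl.grasp_offset is the distance from the TCP to the grasp point, in m); z points along the fingers, y is the line along which they close (so a half turn about z gives the same grasp; the last joint's range is limited). The gripper opens to 85 mm and grips with 20 to 120 N. Pads are 22 mm wide; open, the fingers measure 114 mm over their backs; the gripper's body (76 mm by 85 mm) begins 54 mm behind the grasp point. The pads swing forward as they close: fully open they stand 13 mm farther back than shut.
Start: joints at [1.006, 0.494, 1.345, -0, 1.302, -0.096], TCP at [0.283, 0.557, 0.231] pointing down, gripper open.
Joint ranges: [-2.91, 2.91], [-0.82, 2.16], [0.22, 2.67], [-1.22, 4.37], [0.12, 2.79], [-3.08, 3.08]. Speed limits (rad/s): [1.89, 1.89, 2.57, 3.01, 3.01, 3.01].

### API

Orientations are given as [roll, pitch, yaw] about the fixed x, y, z axes, in that order (R = Rz(yaw) Ry(pitch) Rx(roll)).
In Python, from cell import ctrl, imaging, job, readout gives the robot as it stands (ctrl), with the cameras (imaging), the job (job) and the readings (readout).
- The arm moves only by the tool tcp_steps, called after "Emit:" as name(argument=value, ...) on one line, values as JSON. Schema: {"type":"object","properties":{"increments":{"type":"object","properties":{"tx":{"type":"array","items":{"type":"number"},"minItems":1,"maxItems":12},"ty":{"type":"array","items":{"type":"number"},"minItems":1,"maxItems":12},"tz":{"type":"array","items":{"type":"number"},"minItems":1,"maxItems":12},"wx":{"type":"array","items":{"type":"number"},"minItems":1,"maxItems":12},"wy":{"type":"array","items":{"type":"number"},"minItems":1,"maxItems":12},"wz":{"type":"array","items":{"type":"number"},"minItems":1,"maxItems":12}},"additionalProperties":false,"required":["tx","ty","tz","wx","wy","wz"]},"jaw":{"type":"number"},"only":{"type":"string"},"quiet":{"type":"boolean"},"lines":{"type":"string"}},"required":["increments"],"additionalProperties":false}. increments is an object with one list for each field, all of the same length, 1 to 12, a row being the entries at one place: tx, ty, tz (the shift in parts of the range, where 1.0 means 0.6 m), wx, wy, wz (a rotation vector in fractions of the full range, 1 being 2 pi rad); each row is the pose to reach, as a shift and turn from the pose commanded when the call began, along the tool's axes at that moment; what a row does not reach only later rows make up. A row lasts 1/8 s, in which the tool goes at most 0.0625 m and 0.188 rad, less where a joint would pass 70% of its speed; a pose out of reach is approached as far as the arm can. jaw is the finger opening in m, set as the call begins (left out keeps the last). The fingers move at their own pace and stop on an object; the grip force is fixed at half the most. Time passes only in rows, so rows that do not move let the fingers close. The tool returns the time, the measured TCP pose, the force, the opening and the grip force at its end. only (a regular expression) keeps the lines of the reply that match it, lines (a string "A,B") keeps lines A to B, and quiet returns only ok. Input that does not fit is refused with a message, and nothing moves.
- readout.read_state(): the state, without advancing time (a new reading comes with each control period).
- imaging.get_image(name): name is "scene" or "side" or "wrist"; returns the picture (480x640x3 uint8, red, green, blue); there is no depth.
- imaging.get_calibration(name): a dict with "mtx" (3x3 intrinsics, pixels), "world_from_camera" (4x4, takes a point from camera to world coordinates). Camera axes: x right, y down, z forward; pixel columns grow to the right and rows downward; lengths in m; the calibration is good to about 2 mm. A picture is of the moment at which its call begins: read the wrist's pose just before it. get_calibration takes no time and is no camera call; for the wrist camera it gives the pose at the moment of the call.
- job.finish_job(): hands the job in; it is judged then, once.
The state is a dict: "clock": time; "joint_pos": joint angles; "qd": joint speeds; "tau": joint torques, N m; "tcp_pos": TCP position; "tool_rot": TCP orientation; "force": force on the tool from outside, world axes, zero at the start; "ft_torque": the same for the moment, N m; "gripper_width": finger opening in m; "grasp_force": force on a finger pad.
Only numpy, scipy, OpenCV 4.12 (cv2) and the standard library are available. Lean on these libraries where they do the work, as an engineer would, in place of code of your own. Each camera call takes 0.05 s, during which the arm holds its last target. There are 200 camera calls.

### The job

Lock the cover of the black housing by pressing its push-lock studs straight down, one after the other, fully home onto their collars: first the yellow, then the green, then the red. Leave the white stud up, do not shift or lift the housing, and leave the brass spacer standing on the cover and the bin, screwdriver and bottle where they are.

Things in the scene. Friction and masses are not known exactly. Their poses are not given: they have to be found in the camera images.
- housing: Black box, 190 x 140 x 60 mm, 0.6 to 1.3 kg, loose on the table at any yaw. Origin: centre of its underside; z up, x along the 190 mm side. On its flat dark cover (60 mm above the table) four push-lock studs with coloured caps: yellow at x 65, y 43 mm; red 65, -43; green -65, -43; white -65, 43. Each sits over a fixed steel collar 30 mm across, its top 64 mm above the table.
- yellow_cap (a point): Centre of the top face of the yellow stud's round cap (24 mm across, 7 mm thick, on a thin upright stem); moves with the cap. 79 mm above the table when fully up, 77 to 79 mm at the start, 71 mm when home (cap resting on its collar).
- yellow_stud (a joint): How far the yellow stud is pressed straight down, m: 0 fully up, 0.008 fully home against a hard stop. Slides with about 5 N of friction, has no spring, and stays where it is left.
- green_cap (a point): Centre of the top face of the green stud's round cap (24 mm across, 7 mm thick, on a thin upright stem); moves with the cap. 79 mm above the table when fully up, 77 to 79 mm at the start, 71 mm when home (cap resting on its collar).
- green_stud (a joint): How far the green stud is pressed straight down, m: 0 fully up, 0.008 fully home against a hard stop. Slides with about 5 N of friction, has no spring, and stays where it is left.
- red_cap (a point): Centre of the top face of the red stud's round cap (24 mm across, 7 mm thick, on a thin upright stem); moves with the cap. 79 mm above the table when fully up, 77 to 79 mm at the start, 71 mm when home (cap resting on its collar).
- red_stud (a joint): How far the red stud is pressed straight down, m: 0 fully up, 0.008 fully home against a hard stop. Slides with about 5 N of friction, has no spring, and stays where it is left.
- white_cap (a point): Centre of the top face of the white stud's round cap (24 mm across, 7 mm thick, on a thin upright stem); moves with the cap. 79 mm above the table when fully up, 77 to 79 mm at the start, 71 mm when home (cap resting on its collar).
- white_stud (a joint): How far the white stud is pressed straight down, m: 0 fully up, 0.008 fully home against a hard stop. Slides with about 5 N of friction, has no spring, and stays where it is left.
- spacer: Brass cylinder, 22 mm across, 30 mm high, standing loose on the cover near its middle. Origin: centre of its underside (60 mm above the table).
- bin: Small open green parts bin, 130 x 100 x 55 mm, loose on the table to the left. Origin: centre of its underside.
- screwdriver: Screwdriver with red handle lying loose on the table to the right, about 200 mm long, along its x axis (handle to -x). Origin: under its middle, on the table.
- bottle: Green bottle with red cap, 60 mm across, 160 mm high, standing on the table to the right. Origin: centre of its underside.

How it is judged:
On the way, in this order (a step that is already met when the one before it is completed fails the run):
1. yellow stud home (value of joint yellow_stud above 0.0065 m and value of joint each of green_stud, red_stud below 0.004 m), for 0.1 s.
2. then green stud home, red still up (value of joint each of green_stud, yellow_stud above 0.0065 m and value of joint red_stud below 0.004 m), for 0.1 s.
3. then red stud home (value of joint each of yellow_stud, green_stud, red_stud above 0.0065 m), for 0.1 s.
At the end, for the whole second after the job is handed in: Yellow, green and red studs pressed at least 6.5 of their 8 mm; white less than 4 mm down; housing flat and at rest within 20 mm of its start; spacer upright on the cover within 25 mm of its start; bin, screwdriver and bottle within 25 mm of theirs (all of step 3 and value of joint white_stud below 0.004 m and distance of housing from where it was at the start of the episode below 0.02 m and angle between housing's own z axis and vertical below 0.05 rad and linear speed of housing below 0.02 m/s and angle between spacer's own z axis and vertical below 0.1 rad and z of spacer in the frame of housing above 0.055 m and distance of spacer from where it was at the start of the episode below 0.025 m and not (distance of bin from where it was at the start of the episode above 0.025 m) and not (distance of screwdriver from where it was at the start of the episode above 0.025 m) and not (distance of bottle from where it was at the start of the episode above 0.025 m)); the robot touches nothing.
It fails at once if the white stud is pressed 4 mm or more (value of joint white_stud above 0.004 m).
It fails at once if the housing is lifted, tipped or shoved by 20 mm (white corner: 30 mm) (height (world z) of housing above 0.01 m or angle between housing's own z axis and vertical above 0.1 rad or distance of housing from where it was at the start of the episode above 0.02 m or distance of white_cap from where it was at the start of the episode above 0.03 m).
It fails at once if the spacer is lifted, knocked over or moved 25 mm (distance of spacer from where it was at the start of the episode above 0.025 m or angle between spacer's own z axis and vertical above 0.3 rad or z of spacer in the frame of housing above 0.07 m).
It fails at once if bin, screwdriver or bottle moved by more than 25 mm (distance of any of bin, screwdriver, bottle from where it was at the start of the episode above 0.025 m).
It also fails if it takes over 42 s, if anything falls off the work surface, if the arm or the gripper's body presses on something with over 40 N, if the wrist force passes 120 N, or if a joint passes its speed limit or range.

## Working session

There is one attempt and no reset: what is moved stays moved. The work goes in short steps, Python scripts to look and compute and a tool call to move; the robot and the scene stay as the last step left them, time stands still between calls to the robot, and variables do not carry over. Pictures are saved under pics/ and viewed, at most 10 in all, crops included, and the job is handed in when it is done.

```bash
mkdir -p pics; ls
```

Run:
```python
from cell import ctrl, imaging, job, readout
import cv2
s=readout.read_state();print(s['clock'],s['tcp_pos'],s['tool_rot'],s['gripper_width'],ctrl.grasp_offset)
for n in ("scene","side"):
    cv2.imwrite(f"pics/{n}0.png",imaging.get_image(n)[:,:,::-1])
    c=imaging.get_calibration(n);print(n,c['world_from_camera'][:3,3])
```

```text
cell.py
pics
0.0 [0.28272642 0.55699514 0.23069906] [-3.14035571e+00 -1.39274615e-04  2.67181758e+00] 0.0850774216550504 0.0187
scene [1.09129306 0.36160214 0.96405444]
side [ 0.52610251 -0.83144826  0.58458794]
```

View pics/scene0.png

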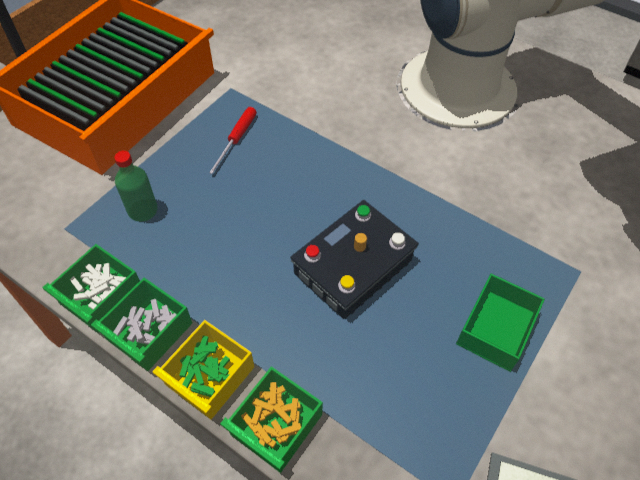

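View pics/side0.png

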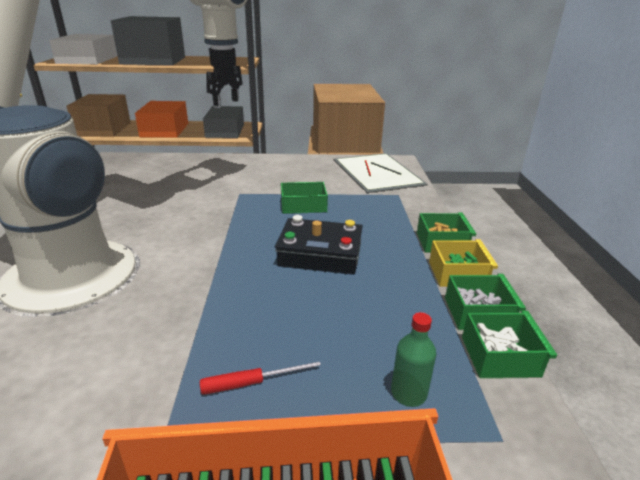

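The scene image shows caps yellow (347,283), red (312,252), green (364,212), white (398,240) and the spacer at (361,242). The arm is clear of all of them.

Create h.py:
```python
from cell import ctrl, imaging, job, readout
import cv2, numpy as np
from scipy.optimize import least_squares
L={'yellow':(.065,.043),'red':(.065,-.043),'green':(-.065,-.043),'white':(-.065,.043)}
def ray(n,px,z,c=None):
    c=c or imaging.get_calibration(n);T=np.array(c['world_from_camera'])
    d=T[:3,:3]@np.linalg.inv(c['mtx'])@[px[0],px[1],1]
    return (T[:3,3]+d*(z-T[2,3])/d[2])
def mask(im,col):
    h=cv2.cvtColor(im,cv2.COLOR_RGB2HSV)
    H,S,V=[h[...,i].astype(int) for i in range(3)]
    return {'yellow':(abs(H-26)<5)&(S>150)&(V>120),'red':((H<6)|(H>174))&(S>150)&(V>90),
     'green':(abs(H-68)<14)&(S>130)&(V>60),'white':(S<40)&(V>170)}[col].astype(np.uint8)
def blob(im,col,near,r):
    n,lab,st,ce=cv2.connectedComponentsWithStats(mask(im,col))
    k=[i for i in range(1,n) if np.hypot(*(ce[i]-near))<r]
    if not k: return None,0
    i=max(k,key=lambda i:st[i,4]); return ce[i],st[i,4]
def fit(P):
    f=lambda q:np.concatenate([np.array([[np.cos(q[2]),-np.sin(q[2])],[np.sin(q[2]),np.cos(q[2])]])@L[c]+q[:2]-P[c][:2] for c in P])
    a=[c for c in P]; v=np.subtract(P[a[1]][:2],P[a[0]][:2]); w=np.subtract(L[a[1]],L[a[0]])
    y=np.arctan2(v[1],v[0])-np.arctan2(w[1],w[0])
    s=least_squares(f,[*np.mean([P[c][:2] for c in P],0),y]);return s.x,s.fun
def corners(q):
    R=np.array([[np.cos(q[2]),-np.sin(q[2])],[np.sin(q[2]),np.cos(q[2])]])
    return {c:R@L[c]+q[:2] for c in L}
```

Run:
```python
from h import *
N={'scene':dict(yellow=(347,283),red=(312,252),green=(364,212),white=(398,240)),
'side':dict(yellow=(350,225),red=(346,243),green=(290,237),white=(298,220))}
for n in N:
    im=imaging.get_image(n);P={}
    for c,p in N[n].items():
        b,a=blob(im,c,p,9); 
        if b is None: print(n,c,'none');continue
        P[c]=ray(n,b,.0755);print(n,c,b.round(1),a,P[c].round(4))
    q,r=fit(P);print(q.round(4),(r*1e3).round(1),{k:v.round(4) for k,v in corners(q).items()})
print('spacer',ray('scene',(360.5,242),.075).round(4))
T=readout.read_state();print(T['clock'])
from scipy.spatial.transform import Rotation as R
print(R.from_euler('xyz',T['tool_rot']).as_matrix().round(4))
```

```text
scene yellow [346.8 281. ] 141 [0.6339 0.1034 0.0755]
scene red [312.1 250.4] 128 [0.618  0.0188 0.0755]
scene green [363.1 209.9] 114 [0.4901 0.043  0.0755]
scene white [397.6 237.7] 106 [0.5063 0.1271 0.0755]
[ 0.5621  0.0731 -0.1863] [-0.  -0.1  0.   0.   0.1 -0.2 -0.1  0.3] {'yellow': array([0.6339, 0.1033]), 'red': array([0.618 , 0.0188]), 'green': array([0.4902, 0.0428]), 'white': array([0.5062, 0.1273])}
side yellow [349.7 222.8] 32 [0.6336 0.1015 0.0755]
side red [345.8 239.9] 62 [0.6179 0.0208 0.0755]
side green [289.5 234.5] 48 [0.4905 0.0441 0.0755]
side white [297.1 217. ] 40 [0.5063 0.1301 0.0755]
[ 0.5621  0.0741 -0.1968] [ 0.6  2.1 -0.5 -1.5 -0.5  0.6  0.4 -1.1] {'yellow': array([0.6342, 0.1036]), 'red': array([0.6174, 0.0193]), 'green': array([0.4899, 0.0447]), 'white': array([0.5067, 0.129 ])}
spacer [0.5527 0.0781 0.075 ]
0.2
[[-8.916e-01  4.527e-01 -4.000e-04]
 [ 4.527e-01  8.916e-01 -6.000e-04]
 [ 1.000e-04 -7.000e-04 -1.000e+00]]
```

Both cameras agree to 2 mm, and the fit residuals match the 130 x 86 mm layout. Next I shut the fingers and go above yellow: a shift of (-0.5185, -0.2453) along the tool's x and y axes.

Units first: shifts go in shares of 0.6 m and turns go in shares of 2 pi rad. So -0.5185 m / 0.6 = -0.8642, -0.2453 m / 0.6 = -0.4088.

Emit:
tcp_steps(increments={"tx": [-0.0833, -0.1667, -0.25, -0.3333, -0.4167, -0.5, -0.5833, -0.6667, -0.75, -0.8333, -0.8642, -0.8642], "ty": [-0.04, -0.0783, -0.1183, -0.1583, -0.1967, -0.2367, -0.2767, -0.315, -0.355, -0.395, -0.4088, -0.4088], "tz": [0, 0, 0, 0, 0, 0, 0.0333, 0.0667, 0.1, 0.1333, 0.15, 0.15], "wx": [0, 0, 0, 0, 0, 0, 0, 0, 0, 0, 0, 0], "wy": [0, 0, 0, 0, 0, 0, 0, 0, 0, 0, 0, 0], "wz": [0, 0, 0, 0, 0, 0, 0, 0, 0, 0, 0, 0]}, jaw=0)

```text
clock: 1.7
tcp_pos: [0.6342, 0.1031, 0.1403]
tool_rot: [-3.141, -0.001, 2.67]
force: [0.0, 0.5, 0.3]
gripper_width: -0.0001
grasp_force: 0.0
```

Emit:
tcp_steps(increments={"tx": [0, 0], "ty": [0, 0], "tz": [0, 0], "wx": [0, 0], "wy": [0, 0], "wz": [0, 0]})

```text
clock: 1.95
tcp_pos: [0.6338, 0.1051, 0.142]
tool_rot: [3.141, 0.0, 2.673]
force: [-0.5, 0.2, 0.2]
gripper_width: 0.0002
grasp_force: 0.0
```

Run:
```python
from h import *
s=readout.read_state();print(s['tcp_pos'],s['tool_rot'],s['force'])
c=imaging.get_calibration('wrist');im=imaging.get_image('wrist')
cv2.imwrite("pics/w1.png",im[:,:,::-1])
cs=corners([.5621,.0731,-.1863]);T=np.linalg.inv(c['world_from_camera'])
for k,v in cs.items():
    p=np.array(c['mtx'])@(T@[*v,.078,1])[:3];print(k,(p[:2]/p[2]).round(1))
```

```text
[0.63375404 0.10512788 0.14199535] [3.14117430e+00 4.34747376e-04 2.67331289e+00] [-0.45506956  0.24231966  0.24969727]
yellow [323.  260.5]
red [180.5 299.2]
green [76.1 64.4]
white [244.2   8.1]
```

View pics/w1.png

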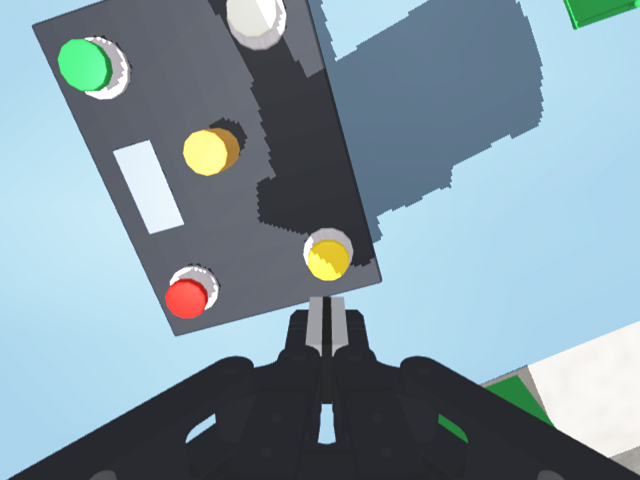

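The wrist view shows the yellow cap at (328,260), predicted (323,260). That is about 3 mm off at most, well within the 12 mm cap radius, and the fingertips at column 327 line up with it. Descending and watching the force.

In the tool's units: 0.0705 m / 0.6 = 0.1175, 0.069 m / 0.6 = 0.115.

Emit:
tcp_steps(increments={"tx": [0, 0, 0, 0, 0, 0, 0, 0], "ty": [0, 0, 0, 0, 0, 0, 0, 0], "tz": [0.05, 0.0917, 0.1017, 0.1067, 0.1117, 0.115, 0.1175, 0.1175], "wx": [0, 0, 0, 0, 0, 0, 0, 0], "wy": [0, 0, 0, 0, 0, 0, 0, 0], "wz": [0, 0, 0, 0, 0, 0, 0, 0]})

```text
clock: 3.0
tcp_pos: [0.6346, 0.104, 0.071]
tool_rot: [3.141, 0.001, 2.672]
force: [-0.4, 3.6, 5.3]
gripper_width: -0.0003
grasp_force: 2.4
```

In the tool's units: 0.0015 m / 0.6 = 0.0025, 0.001 m / 0.6 = 0.0017.

Emit:
tcp_steps(increments={"tx": [0, 0, 0], "ty": [0, 0, 0], "tz": [0.0017, 0.0025, 0.0025], "wx": [0, 0, 0], "wy": [0, 0, 0], "wz": [0, 0, 0]})

```text
clock: 3.38
tcp_pos: [0.6347, 0.104, 0.0708]
tool_rot: [3.141, 0.001, 2.672]
force: [-6.9, 2.5, 24.9]
gripper_width: -0.0001
grasp_force: 12.5
```

The 25 N at z = 0.071 is the hard stop, so yellow is home. Lift, then cross to green: (+0.1007, -0.1190) along the tool axes.

In the tool's units: -0.119 m / 0.6 = -0.1983, 0.1007 m / 0.6 = 0.1678.

Emit:
tcp_steps(increments={"tx": [0, 0, 0.05, 0.1, 0.15, 0.1678, 0.1678, 0.1678], "ty": [0, 0, -0.06, -0.1183, -0.1767, -0.1983, -0.1983, -0.1983], "tz": [-0.05, -0.12, -0.12, -0.12, -0.12, -0.12, -0.12, -0.12], "wx": [0, 0, 0, 0, 0, 0, 0, 0], "wy": [0, 0, 0, 0, 0, 0, 0, 0], "wz": [0, 0, 0, 0, 0, 0, 0, 0]})

```text
clock: 4.38
tcp_pos: [0.4917, 0.0434, 0.1414]
tool_rot: [3.141, 0.001, 2.672]
force: [0.6, 0.1, -0.4]
gripper_width: -0.0003
grasp_force: 0.0
```

Run:
```python
from h import *
n='scene';im=imaging.get_image(n);cv2.imwrite('pics/s2.png',cv2.resize(im[180:320,260:450,::-1],None,fx=4,fy=4))
b,a=blob(im,'yellow',(347,283),9);print('yellow at .0675',b,ray(n,b,.0675).round(4))
for c,p in dict(red=(312,250),white=(398,238)).items(): print(c,blob(im,c,p,9))
cv2.imwrite('pics/w2.png',imaging.get_image('wrist')[:,:,::-1])
```

```text
yellow at .0675 [346.59574468 283.21985816] [0.6337 0.1032 0.0675]
red (array([312.1023622 , 250.35433071]), np.int32(127))
white (array([397.46478873, 239.22535211]), np.int32(71))
```

View pics/w2.png

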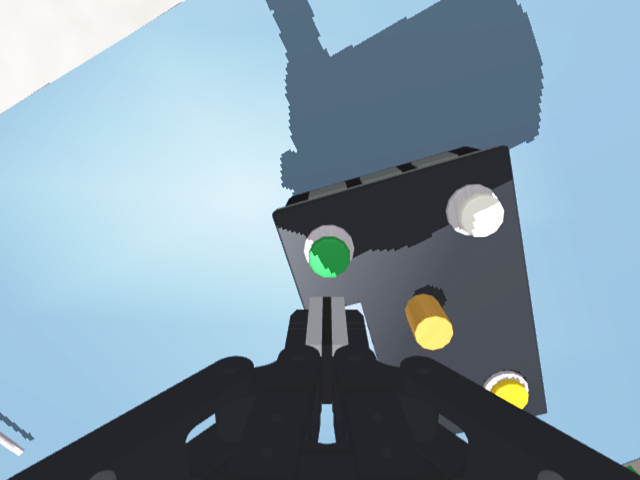

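The scene blob shows yellow 8 mm lower at the same xy, so the housing hasn't moved. In the wrist view green sits at (329,258), the same relation to the fingers as yellow had. Pressing.

In the tool's units: 0.072 m / 0.6 = 0.12, 0.0715 m / 0.6 = 0.1192.

Emit:
tcp_steps(increments={"tx": [0, 0, 0, 0, 0, 0, 0, 0, 0, 0], "ty": [0, 0, 0, 0, 0, 0, 0, 0, 0, 0], "tz": [0.05, 0.0917, 0.1017, 0.1067, 0.1117, 0.115, 0.1175, 0.1192, 0.12, 0.12], "wx": [0, 0, 0, 0, 0, 0, 0, 0, 0, 0], "wy": [0, 0, 0, 0, 0, 0, 0, 0, 0, 0], "wz": [0, 0, 0, 0, 0, 0, 0, 0, 0, 0]})

```text
clock: 5.72
tcp_pos: [0.4909, 0.0434, 0.0707]
tool_rot: [3.141, 0.001, 2.672]
force: [-10.3, 2.8, 37.3]
gripper_width: -0.0
grasp_force: 18.7
```

Green is on its stop with 37 N at z = 0.071. Now lift and go to red: (-0.1248, +0.0365).

In the tool's units: -0.1248 m / 0.6 = -0.208, 0.0365 m / 0.6 = 0.0608.

Emit:
tcp_steps(increments={"tx": [0, 0, -0.05, -0.1, -0.15, -0.208, -0.208, -0.208], "ty": [0, 0, 0.015, 0.03, 0.0433, 0.0608, 0.0608, 0.0608], "tz": [-0.05, -0.12, -0.12, -0.12, -0.12, -0.12, -0.12, -0.12], "wx": [0, 0, 0, 0, 0, 0, 0, 0], "wy": [0, 0, 0, 0, 0, 0, 0, 0], "wz": [0, 0, 0, 0, 0, 0, 0, 0]})

```text
clock: 6.72
tcp_pos: [0.618, 0.0193, 0.141]
tool_rot: [-3.141, -0.0, 2.672]
force: [-0.0, -0.1, -0.6]
gripper_width: 0.0001
grasp_force: 0.0
```

Run:
```python
from h import *
n='scene';im=imaging.get_image(n)
for c,p,z in (('yellow',(347,283),.0675),('green',(363,211),.0675),('white',(398,238),.0755)):
    b,a=blob(im,c,p,9);print(c,b,a,None if b is None else ray(n,b,z).round(4))
im=imaging.get_image('wrist');b,a=blob(im,'red',(328,258),40);print('wrist red',b,a)
cv2.imwrite('pics/w3.png',im[:,:,::-1])
```

```text
yellow [346.65625  283.703125] 128 [0.6344 0.1038 0.0675]
green [362.84615385 212.625     ] 104 [0.4903 0.0431 0.0675]
white [396.60714286 238.95714286] 140 [0.5097 0.1271 0.0755]
wrist red [330.14965464 259.64466616] 1303
```

Green is down, the housing is still in place, and red is under the fingers at (330,260). Pressing.

In the tool's units: 0.072 m / 0.6 = 0.12, 0.0715 m / 0.6 = 0.1192.

Emit:
tcp_steps(increments={"tx": [0, 0, 0, 0, 0, 0, 0, 0, 0, 0], "ty": [0, 0, 0, 0, 0, 0, 0, 0, 0, 0], "tz": [0.05, 0.0917, 0.1017, 0.1067, 0.1117, 0.115, 0.1175, 0.1192, 0.12, 0.12], "wx": [0, 0, 0, 0, 0, 0, 0, 0, 0, 0], "wy": [0, 0, 0, 0, 0, 0, 0, 0, 0, 0], "wz": [0, 0, 0, 0, 0, 0, 0, 0, 0, 0]})

```text
clock: 8.07
tcp_pos: [0.6187, 0.0194, 0.0708]
tool_rot: [3.141, 0.001, 2.672]
force: [-9.4, 2.0, 27.0]
gripper_width: 0.0001
grasp_force: 13.5
```

Emit:
tcp_steps(increments={"tx": [0, 0, 0, 0, 0, 0], "ty": [0, 0, 0, 0, 0, 0], "tz": [-0.05, -0.1167, -0.2167, -0.2667, -0.2667, -0.2667], "wx": [0, 0, 0, 0, 0, 0], "wy": [0, 0, 0, 0, 0, 0], "wz": [0, 0, 0, 0, 0, 0]})

```text
clock: 8.82
tcp_pos: [0.6181, 0.0193, 0.2286]
tool_rot: [-3.141, -0.001, 2.672]
force: [-0.8, -0.7, 0.0]
gripper_width: -0.0002
grasp_force: 0.0
```

Run:
```python
from h import *
n='scene';im=imaging.get_image(n)
for c,p,z in (('yellow',(347,283),.0675),('green',(363,211),.0675),('red',(312,252),.0675),('white',(398,238),.0755)):
    b,a=blob(im,c,p,9);print(c,b,a,None if b is None else ray(n,b,z).round(4))
cv2.imwrite('pics/w4.png',im[:,:,::-1])
```

```text
yellow [346.48120301 283.54135338] 133 [0.6343 0.1034 0.0675]
green [362.80555556 212.42592593] 108 [0.49   0.0428 0.0675]
red [312.06349206 252.65079365] 126 [0.6176 0.0185 0.0675]
white [396.88235294 238.06722689] 119 [0.5077 0.1265 0.0755]
```

View pics/w4.png

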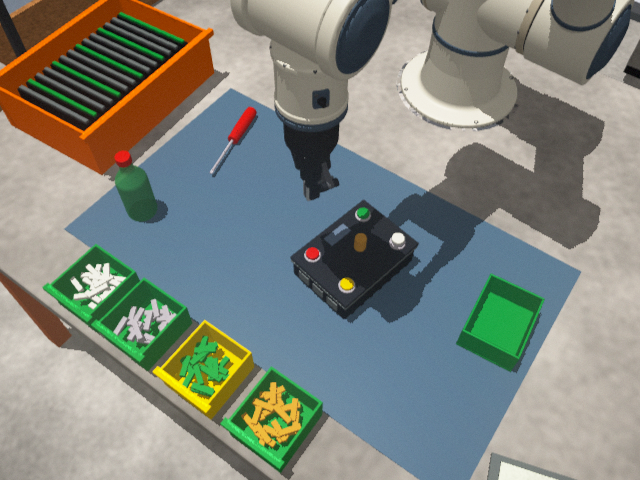

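The picture shows yellow (346,284), green (363,212) and red (312,253) all down. White is still up at (398,239), the spacer stands at (361,242), everything else is unmoved and the arm is clear.

```bash
python3 -c "
from cell import ctrl, imaging, job, readout
print(job.finish_job())"
```

```text
the job is handed in; nothing more can be done
None
```

I pressed the yellow, green and red studs home in that order, each with 25–37 N against its stop. The last image shows white still up and nothing else moved. The job is handed in, but no verdict was returned.

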